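# Clear the glue jar and hold the badge press closed

### The arm

A 6-joint arm with a two-finger parallel gripper is mounted at the origin on the work surface. World frame = base frame: x ahead of the robot, y to its left, z up, the work surface at z = 0. Lengths are in m, angles in rad, forces in N, time in s.
With the tool pointing down it reaches from about 0.425 to 0.95 m from the base axis. Payload 3.5 kg.
Tool frame: the origin (TCP) lies on the centre line of the jaws, within the pads' length; the fingertips stand 17 mm ahead of it and the grasp point (between the pads) lies 2 mm behind it; z points along the fingers, y is the line along which they close (so a half turn about z gives the same grasp; the last joint's range is limited). The gripper opens to 85 mm and grips with 20 to 120 N. Pads are 22 mm wide; open, the fingers measure 114 mm over their backs; the gripper's body (76 mm by 85 mm) begins 54 mm behind the grasp point. The pads swing forward as they close: fully open they stand 13 mm farther back than shut.
Start: joints at [1.168, 0.286, 1.577, -0, 1.279, -0.15], TCP at [0.169, 0.654, 0.221] pointing down, gripper open.
Joint ranges: [-2.77, 2.77], [-0.9, 2.22], [0.21, 2.48], [-1.53, 4.67], [0.24, 2.81], [-2.84, 2.84]. Speed limits (rad/s): [2.79, 2.79, 3.14, 3.14, 3.14, 3.14].

### API

Orientations are given as a unit quaternion [x, y, z, w].
In Python, from plant import ctrl gives the robot as it stands. The module is installed in compiled form; this text tells all that it offers.
- The arm moves only by the tool drive_tool, never from a script. Its argument "moves" is a list of rows, each a list of 3 entries, a list of its own where there are three numbers: the turn, a rotation vector about the tool's x, y, z in rad, then the shift along the tool's x, y, z in m, then the finger opening in m, from 0 to 0.0854. A call has 1 to 5 rows; each row shifts and turns the commanded pose from where the row before left it, along the tool's axes as they then stand; what a row does not reach is not made up. A row lasts 1/8 s, in which the tool goes at most 62.5 mm and 10.7 degrees, less where a joint would pass 70% of its speed; a pose out of reach is approached as far as the arm can. A call with a gripper value outside its range is refused whole. The fingers move at their own pace and stop on an object; "grip_force" is the grip in N (left out, the last holds). Time passes only in rows, so rows that do not move let the fingers close. It gives the time, the measured TCP pose, the force, the opening and the grip force at its end, in the units of the state.
- ctrl.get_state(): the state, without advancing time (a new reading comes with each control period).
- ctrl.read_camera(name): name is "scene" or "top" or "wrist"; returns a dict with "image" (384x512x3 uint8, red, green, blue), "fx", "fy", "cx", "cy" (pixels), "R" (3x3) and "t" (3): a world point X has camera coordinates R X + t. Camera axes: x right, y down, z forward; pixel columns grow to the right and rows downward; lengths in m; the calibration is good to about 2 mm. The wrist camera is an equidistant fisheye: a pixel r from the principal point sees the ray r / f radians off the axis. A picture is of the moment at which its call begins. There is no depth.
- ctrl.sign_off(): hands the job in; it is judged then, once.
The state is a dict: "time": time; "qpos": joint angles; "dq": joint speeds; "joint_efforts": joint torques, N m; "eef_pos": TCP position; "tcp_rot": TCP orientation; "contact_force": force on the tool from outside, world axes, zero at the start; "wrist_torque": the same for the moment, N m; "opening": opening from 0.0 (shut) to 1.0 (fully open); "finger_force": force on a finger pad.
Only numpy, scipy, OpenCV 4.12 (cv2) and the standard library are available. Lean on these libraries where they do the work, as an engineer would, in place of code of your own. Each camera call takes 0.05 s, during which the arm holds its last target. There are 200 camera calls.

### The job

The glue jar is standing in the way under the handle of the badge press: first pick it up, stand it upright wholly on the round cork coaster and let go of it. Then bring the press lever down until its orange pointer is in the green part of the scale, never into the red, and keep holding it there against its spring so that the glued badge sets: you finish while still holding the lever down. Leave all the other things on the table where they are.

Things in the scene. Friction and masses are not known exactly. Their poses are not given: they have to be found in the camera images.
- press: Badge press, fixed: aluminium base plate 200 x 110 x 14 mm (x -145 to +55, y -55 to +55 mm) with two steel cheeks and, at x = -50 mm, a ram over a die that already holds the glued badge. Origin on the table right below the lever's pivot; z up, x points away from the handle side, y along the pivot axis, which is level and 100 mm above the table.
- scale (a point): Middle of the green part of the scale: a 12 mm thick curved plate, white, then green, then red, 67 to 93 mm from the pivot, at y = -34 mm of the press (its right side seen from the handle's tip toward the pivot). The lever carries an orange pointer over it.
- lever (a joint): Lever angle, rad: 0 at rest, sprung up 75 degrees above level toward the press's -x; grows as the handle comes over and down (elevation = 1.309 - value). Pointer in the green: 1.08 to 1.27 (bar centre 143 to 107 mm above the table; middle 1.17: 126 mm); red above 1.28; stop 1.4. A spring lifts it back to 0 when let go: about 3 N at the bar at first, 8 N in the green.
- lever_grip (a point): Middle of the lever's grip bar: black rubber, 16 mm diameter, 140 mm long along the press's y, 190 mm from the pivot. The 16 mm steel shaft joins it in the middle (24 mm ball), coming from the pivot; both halves of the bar are free. At rest it is 284 mm above the table and 49 mm from the pivot in the press's -x; in mid-green 126 mm high and 188 mm in -x.
- jar: Amber glue jar with red lid, 54 mm in diameter, 160 mm tall, about 0.3 kg (varies), loose. At first standing on the table under the place where the bar must come down (175 to 205 mm from the pivot in the press's -x, up to 25 mm to either side). Origin: centre of its underside, z up.
- coaster: Round cork coaster, fixed, 120 mm in diameter, 5 mm thick. Origin: centre of its underside on the table. It lies on the left or right of the press.
- die: Bystander: steel ring, 64 mm outside, 30 mm high, on the green mat. Origin: centre of its underside.
- badge: Bystander: blue round badge 50 mm in diameter, 8 mm high, on a green square mat (130 x 130 x 4 mm, fixed) which lies on the side of the press opposite the coaster. Origin: centre of its underside.
- mug: Bystander: white mug, 80 mm in diameter, 95 mm tall. Origin: centre of its underside.
- water: Bystander: clear water bottle, 66 mm in diameter, 220 mm tall. Origin: centre of its underside.
- marker: Bystander: orange marker lying down, 130 mm long, 16 mm thick. Origin: on its underside, 12 mm from the middle.
- tiles: Bystander: stack of four coloured tiles, 60 x 60 mm, 28 mm high. Origin: centre of its underside.
There are look-alikes about, which are no part of the job. Of the things shaped like the coaster, the cork one is meant.

How it is judged:
By the outcome, as a careful person would: the job done as asked, in the order asked, and still so for the second after the job is handed in, while the arm keeps its last pose, push and grip.
It also fails if it takes over 58 s, if anything falls off the work surface, if the arm or the gripper's body presses on something with over 40 N, if the wrist force passes 120 N, or if a joint passes its speed limit or range.

## Working session

There is one attempt and no reset: what is moved stays moved. The work goes in short steps, Python scripts to look and compute and a tool call to move; the robot and the scene stay as the last step left them, time stands still between calls to the robot, and variables do not carry over. Pictures are saved under pics/ and viewed, at most 10 in all, crops included, and the job is handed in when it is done.

Besides the shell and the picture viewer there is one more tool, called as a command line: name --argument value ..., lists and objects as JSON in quotes. drive_tool: Moves the arm, as the interface text tells. Its arguments: {"type":"object","properties":{"moves":{"type":"array","items":{"type":"array"}},"grip_force":{"type":"number"}},"required":["moves"]}

```bash
mkdir -p pics; cat > h.py <<'E'
import numpy as np, cv2
from plant import ctrl
def cam(n):
    c=ctrl.read_camera(n); c['R']=np.array(c['R']); c['t']=np.array(c['t']); return c
def ray(c,u,v):
    d=c['R'].T@np.array([(u-c['cx'])/c['fx'],(v-c['cy'])/c['fy'],1.]); return -c['R'].T@c['t'],d
def plane(c,u,v,z):
    o,d=ray(c,u,v); return o+d*(z-o[2])/d[2]
def save(c,n): cv2.imwrite('pics/'+n,np.array(c['image'])[:,:,::-1])
def proj(c,X):
    p=c['R']@np.array(X)+c['t']; return c['fx']*p[0]/p[2]+c['cx'],c['fy']*p[1]/p[2]+c['cy']
E
python3 - <<'E'
from h import *
a=cam('scene');b=cam('top')
cv2.imwrite('pics/a.png',np.vstack([a['image'],b['image']])[:,:,::-1][::1].copy()[:768] if 0 else cv2.resize(np.hstack([a['image'],b['image']]),(800,300))[:,:,::-1])
save(a,'s1.png');save(b,'t1.png')
print(a['R'],a['t'],b['R'],b['t'],a['fx'],b['fx']);print(ctrl.get_state())
E
```

```text
[[ 0.89541135  0.44485381 -0.01853661]
 [ 0.32083655 -0.6735339  -0.66589488]
 [-0.30871091  0.59030261 -0.74581526]] [-0.49912034 -0.04362195  1.58217469] [[ 0.01137239 -0.99992771  0.00390427]
 [-0.99744242 -0.01161948 -0.07052383]
 [ 0.0705641  -0.00309226 -0.99750245]] [0.00980165 0.56463748 1.26712079] 484.20192041303716 414.93941072585477
{'time': 0.1, 'qpos': array([ 1.16799224e+00,  2.87121087e-01,  1.57801808e+00,  1.84177982e-05,
        1.27860390e+00, -1.49990920e-01]), 'dq': array([-0.00124293, -0.00077598, -0.0051556 ,  0.00066363, -0.00036379,
        0.00091119]), 'joint_efforts': array([ 2.08421084e-04, -4.07293153e+01, -2.93700331e+01, -1.33685694e-04,
        3.33958531e-03,  6.18833997e-07]), 'eef_pos': array([0.16855602, 0.65298619, 0.21996296]), 'tcp_rot': array([ 1.26072785e-01,  9.92020411e-01, -1.03198923e-03, -3.01895489e-04]), 'contact_force': array([0.22089031, 0.49195673, 0.76763564]), 'wrist_torque': array([ 0.03155437, -0.02247494, -0.01243208]), 'finger_force': 0.0, 'opening': 1.001986758631406}
```

View pics/s1.png

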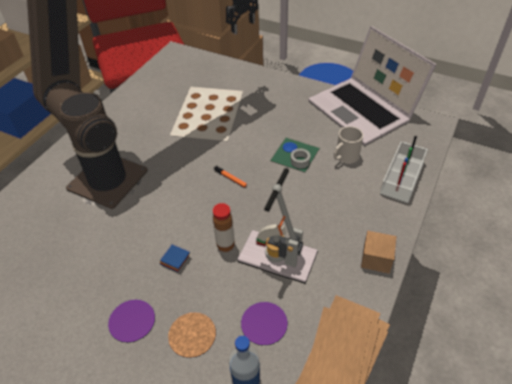

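View pics/t1.png

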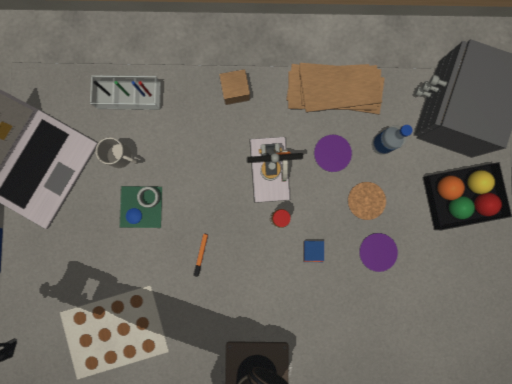

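The scene view shows the jar at (224,228), the cork coaster at (192,334) between purple discs at (132,320) and (264,322), and the press at (280,250). In the top view they are: jar lid (281,218), cork disc (367,200), purple discs (333,153) and (378,252), press plate (270,168), bar (275,156).

What could be mistaken for the targets:
- **Coaster:** the purple discs at (333,153) and (378,252). The cork one is at (367,200), so I choose that.
- **Jar:** the water bottle at (392,140). The jar is the red lid at (281,218).

```bash
cat > m.py <<'E'
from h import *
a=cam('scene');b=cam('top')
def mask(c,f):
    h=cv2.cvtColor(np.array(c['image']),cv2.COLOR_RGB2HSV).astype(int); return f(h[...,0],h[...,1],h[...,2]).astype(np.uint8)
def blob(m,near,r=45):
    k=np.zeros_like(m);cv2.circle(k,near,r,1,-1);m=cv2.morphologyEx(m*k,cv2.MORPH_OPEN,np.ones((3,3)))
    n,l,s,ce=cv2.connectedComponentsWithStats(m); i=1+np.argmax(s[1:,4]); return ce[i],s[i],(l==i)
cork=lambda h,s,v:(h<20)&(s>90)&(v>90)
red=lambda h,s,v:((h<6)|(h>172))&(s>150)&(v>60)
ce,s,_=blob(mask(b,cork),(367,200));print('coaster top',ce,s,plane(b,*ce,.005))
ce,s,_=blob(mask(a,cork),(192,334));print('coaster scene',ce,s,plane(a,*ce,.005))
ce,s,_=blob(mask(b,red),(281,218),20);print('lid top',ce,s,plane(b,*ce,.16))
ce,s,_=blob(mask(a,red),(222,210),20);print('lid scene',ce,s,plane(a,*ce,.155))
h=lambda h,s,v:(v>150)&(s<40)
ce,s,l=blob(mask(b,h),(270,170),48);pts=np.argwhere(l)[:,::-1].astype(np.float32)
r=cv2.minAreaRect(pts);print('plate',r,[plane(b,*p,.014)[:2].round(4) for p in cv2.boxPoints(r)])
bk=lambda h,s,v:(v<50)
ce,s,l=blob(mask(b,bk),(275,156),35);pts=np.argwhere(l)[:,::-1].astype(np.float32)
r=cv2.minAreaRect(pts);print('bar',r,[plane(b,*p,.284)[:2].round(4) for p in cv2.boxPoints(r)])
t=cv2.resize(np.array(b['image'])[100:240,220:410],None,fx=4,fy=4,interpolation=cv2.INTER_CUBIC);cv2.imwrite('pics/tc.png',t[:,:,::-1])
E
python3 m.py
```

```text
coaster top [366.51687389 200.40230906] [ 348  182   38   38 1126] [ 0.53517442 -0.34045699  0.005     ]
coaster scene [191.59709619 334.50877193] [ 168  313   48   44 1653] [ 0.53689442 -0.34264358  0.005     ]
lid top [281.1106383  217.74042553] [273 210  17  17 235] [ 0.47738846 -0.06185445  0.16      ]
lid scene [221.12107623 211.37668161] [213 204  17  16 223] [ 0.47865284 -0.06579091  0.155     ]
plate ((270.5442810058594, 181.1637420654297), (38.58102035522461, 33.791656494140625), 86.18592071533203) [array([0.6477, 0.0187]), array([ 0.656 , -0.0869]), array([ 0.5354, -0.0955]), array([0.5272, 0.0093])]
bar ((291.006103515625, 156.0548858642578), (5.852870941162109, 22.528034210205078), 83.6598129272461) [array([ 0.6336, -0.0479]), array([ 0.6405, -0.1034]), array([ 0.626 , -0.1051]), array([ 0.6191, -0.0496])]
```

View pics/tc.png

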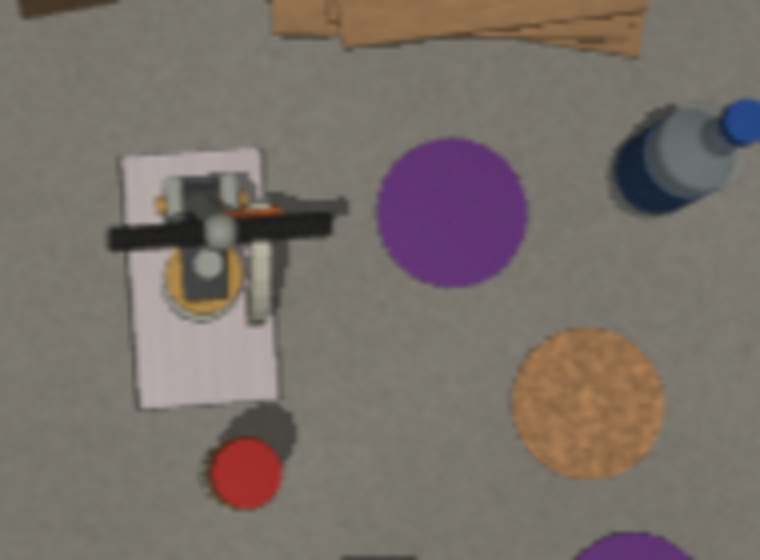

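The close crop confirms the cork disc at crop (588,403), with the purple ones apart from it. It also shows the red lid at (246,473), the bar from (108,240) to (332,222), and the plate corners (122,157), (260,148), (279,397), (139,408).

```bash
python3 - <<'E'
from h import *
b=cam('top')
P=[plane(b,220+x/4,100+y/4,.014)[:2] for x,y in [(122,157),(260,148),(279,397),(139,408)]]
fl,fr,nr,nl=P; print(np.round(P,4))
d=(fl+fr-nl-nr)/2; L=np.linalg.norm(d); W=np.linalg.norm((fl+nl-fr-nr)/2)
yaw=np.arctan2(d[1],d[0]); ex=d/L; ey=np.array([-ex[1],ex[0]])
O=np.mean(P,0)+.045*ex
print('L,W,yaw',L,W,yaw,'origin',O)
B=[plane(b,220+x/4,100+y/4,.284)[:2] for x,y in [(108,240),(332,222)]]
print('bar mid',np.mean(B,0),'pred',O-.049*ex,'len',np.linalg.norm(B[0]-B[1]),'yaw',np.arctan2(*(B[0]-B[1])[::-1])-np.pi/2)
for n,(x,y) in dict(jar=(.4778,-.0635),coaster=(.536,-.3415)).items(): v=np.array([x,y])-O; print(n,v@ex,v@ey)
R=lambda r,y:O-r*ex+y*ey
print('bar green',R(.188,0),'ey',ey)
from scipy.spatial.transform import Rotation as Ro
print(Ro.from_quat(ctrl.get_state()['tcp_rot']).as_matrix().round(3))
E
```

```text
[[ 0.7229  0.0255]
 [ 0.7313 -0.0829]
 [ 0.5356 -0.0989]
 [ 0.5258  0.01  ]]
L,W,yaw 0.19707305065431602 0.1089988249070968 0.07995336931285758 origin [ 0.6737459  -0.03297949]
bar mid [ 0.62510318 -0.03687773] pred [ 0.62490244 -0.03689304] len 0.13927870167983275 yaw 0.09272240535161691
jar -0.19775755830815153 -0.014773156280525513
coaster -0.16194684521224087 -0.29653339624983416
bar green [ 0.48634648 -0.04799472] ey [-0.07986821  0.99680543]
[[-0.968  0.25  -0.   ]
 [ 0.25   0.968 -0.001]
 [ 0.    -0.001 -1.   ]]
```

drive_tool --moves '[[[0,0,0.177],[0,0,0],0.085],[[0,0,0.177],[0,0,0],0.085],[[0,0,0.177],[0,0,0],0.085],[[0,0,0.177],[0,0,0],0.085],[[0,0,0.177],[0,0,0],0.085]]'

```text
time: 0.88
eef_pos: [0.1687, 0.6534, 0.221]
tcp_rot: [0.541, 0.841, -0.0, 0.0]
contact_force: [-0.1, -0.5, 0.6]
opening: 1.001
finger_force: 0.0
```

drive_tool --moves '[[[0,0,0.177],[0,0,0],0.085],[[0,0,0.177],[0,0,0],0.085],[[0,0,0],[0,0,0],0.085]]'

```text
time: 1.25
eef_pos: [0.1687, 0.6534, 0.221]
tcp_rot: [0.678, 0.735, -0.0, 0.0]
contact_force: [0.0, -0.2, -0.9]
opening: 0.998
finger_force: 0.0
```

```bash
cat >> h.py <<'E'
from scipy.spatial.transform import Rotation as Ro
O=np.array([.6737,-.0330,0]); EX=np.array([.9968,.0799,0]); EY=np.array([-.0799,.9968,0])
def press(x,y,z): return O+x*EX+y*EY+np.array([0,0,z])
def go(*targets):
    s=ctrl.get_state(); R=Ro.from_quat(s['tcp_rot']); p=np.array(s['eef_pos'])
    Rt=Ro.from_matrix(np.array([EY,EX,[0,0,-1]]).T)
    print('t',round(s['time'],2),'pos',p.round(4),'turn',(R.inv()*Rt).as_rotvec().round(4),'F',np.round(s['contact_force'],1),'q',np.round(s['qpos'],2),'open',round(s['opening'],3))
    for T in targets:
        T=np.array(T); print('shift',R.inv().apply(T-p).round(4)); p=T
E
python3 -c "
from h import *
go([.45,.3,.22],[.478,-.0635,.22],[.478,-.0635,.112])"
```

```text
t 1.25 pos [0.1687 0.6534 0.221 ] turn [-0.0002  0.0003  0.0011] F [ 0.  -0.2 -0.9] q [1.17 0.29 1.58 0.   1.28 1.09] open 0.998
shift [-0.3751  0.2517  0.0011]
shift [-3.646e-01 -1.500e-03  1.000e-04]
shift [0.    0.    0.108]
```

drive_tool --moves '[[[0,0,0],[-0.047,0.0315,0],0.085],[[0,0,0],[-0.047,0.0315,0],0.085],[[0,0,0],[-0.047,0.0315,0],0.085],[[0,0,0],[-0.047,0.0315,0],0.085],[[0,0,0],[-0.047,0.0315,0],0.085]]'

```text
time: 1.88
eef_pos: [0.3452, 0.4302, 0.2214]
tcp_rot: [0.677, 0.736, 0.0, 0.0]
contact_force: [-0.1, 0.3, -0.2]
opening: 0.994
finger_force: 0.0
```

drive_tool --moves '[[[0,0,0],[-0.047,0.0315,0],0.085],[[0,0,0],[-0.047,0.0315,0],0.085],[[0,0,0],[-0.047,0.0315,0],0.085],[[0,0,0],[-0.045,0,0],0.085],[[0,0,0],[-0.045,0,0],0.085]]'

```text
time: 2.5
eef_pos: [0.4571, 0.2072, 0.2212]
tcp_rot: [0.678, 0.736, 0.0, 0.0]
contact_force: [0.3, -0.5, 1.0]
opening: 0.997
finger_force: 0.0
```

drive_tool --moves '[[[0,0,0],[-0.05,0,0],0.085],[[0,0,0],[-0.05,0,0],0.085],[[0,0,0],[-0.05,0,0],0.085],[[0,0,0],[-0.05,0,0],0.085],[[0,0,0],[0,0,0],0.085]]'

```text
time: 3.12
eef_pos: [0.4728, 0.0068, 0.2215]
tcp_rot: [0.679, 0.734, -0.0, 0.0]
contact_force: [0.9, 0.8, -0.8]
opening: 0.991
finger_force: 0.0
```

```bash
python3 -c "
from h import *
go([.478,-.0635,.22],[.478,-.0635,.112]);save(cam('wrist'),'w1.png');c=cam('wrist');print(c['fx'],c['cx'],c['cy'],c['R'],c['t'])"
```

```text
t 3.12 pos [0.4728 0.0068 0.2215] turn [ 0.0005  0.0006 -0.0033] F [ 0.9  0.8 -0.8] q [-0.2  -0.17  2.06 -0.    1.26 -0.28] open 0.991
shift [-0.0705 -0.0002  0.0015]
shift [ 1.00e-04 -1.00e-04  1.08e-01]
297.3186396354542 252.4654111210017 189.19469881944372 [[ 9.96911252e-01  7.85359460e-02 -2.46204051e-04]
 [ 7.57676633e-02 -9.60937021e-01  2.66194109e-01]
 [ 2.06692196e-02 -2.65390557e-01 -9.63919413e-01]] [-0.47186414 -0.06266599  0.3705531 ]
```

View pics/w1.png

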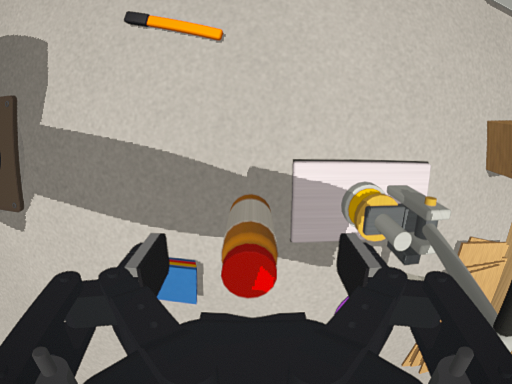

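The wrist view has the jar lid at (249,270), midway between the fingers at (150,260) and (352,260). The plate, die and bar at the right are clear of the path.

drive_tool --moves '[[[0,0,0],[-0.035,0,0],0.085],[[0,0,0],[-0.0355,-0.001,0],0.085],[[0,0,0],[0,0,0.03],0.085],[[0,0,0],[0,0,0.03],0.085],[[0,0,0],[0,0,0.03],0.085]]'

```text
time: 3.85
eef_pos: [0.4773, -0.0593, 0.1304]
tcp_rot: [0.677, 0.736, 0.0, 0.0]
contact_force: [-0.5, -0.0, -0.8]
opening: 0.995
finger_force: 0.0
```

drive_tool --moves '[[[0,0,0],[0,0,0.019],0.085],[[0,0,0],[0,0,0],0.03],[[0,0,0],[0,0,0],0.03],[[0,0,0],[0,0,0],0.03],[[0,0,0],[0,0,0],0.03]]' --grip_force 40

```text
time: 4.47
eef_pos: [0.4779, -0.061, 0.1136]
tcp_rot: [0.678, 0.735, 0.0, 0.001]
contact_force: [-2.4, 0.1, 5.0]
opening: 0.595
finger_force: 42.2
```

drive_tool --moves '[[[0,0,0],[0,0,0],0.03],[[0,0,0],[0,0,0],0.03]]'

```text
time: 4.72
eef_pos: [0.4779, -0.0612, 0.1136]
tcp_rot: [0.679, 0.734, 0.0, 0.001]
contact_force: [-0.1, 0.6, 6.4]
opening: 0.596
finger_force: 42.5
```

drive_tool --moves '[[[0,0,0],[0,0,-0.02],0.03],[[0,0,0],[0,0,-0.025],0.03],[[0,0,0],[0,0,-0.02],0.03],[[0,0,0],[0,0,0],0.03]]'

```text
time: 5.22
eef_pos: [0.4777, -0.0611, 0.1778]
tcp_rot: [0.679, 0.734, 0.001, 0.001]
contact_force: [0.3, 0.9, -3.8]
opening: 0.59
finger_force: 42.6
```

```bash
python3 -c "
from h import *
go([.536,-.3395,.178],[.536,-.3395,.1196])"
```

```text
t 5.22 pos [ 0.4777 -0.0611  0.1778] turn [ 0.0024  0.0009 -0.0012] F [ 0.3  0.9 -3.8] q [-0.34 -0.11  2.08  0.    1.17 -0.42] open 0.59
shift [-2.821e-01  3.620e-02  1.000e-04]
shift [ 0.0001 -0.0001  0.0584]
```

drive_tool --moves '[[[0,0,0],[-0.035,0.0045,0],0.03],[[0,0,0],[-0.035,0.0045,0],0.03],[[0,0,0],[-0.035,0.0045,0],0.03],[[0,0,0],[-0.035,0.0045,0],0.03],[[0,0,0],[-0.035,0.0045,0],0.03]]'

```text
time: 5.85
eef_pos: [0.5124, -0.234, 0.1744]
tcp_rot: [0.679, 0.734, -0.0, -0.002]
contact_force: [0.7, 0.8, -3.9]
opening: 0.59
finger_force: 42.1
```

drive_tool --moves '[[[0,0,0],[-0.035,0.0045,0],0.03],[[0,0,0],[-0.035,0.0045,0],0.03],[[0,0,0],[-0.035,0.0045,0],0.03],[[0,0,0],[0,0,0],0.03],[[0,0,0],[0,0,0],0.03]]'

```text
time: 6.48
eef_pos: [0.5341, -0.3359, 0.1747]
tcp_rot: [0.679, 0.734, 0.0, -0.002]
contact_force: [-0.2, 0.1, -3.5]
opening: 0.593
finger_force: 42.2
```

```bash
python3 -c "
from h import *
go([.536,-.3395,.178],[.536,-.3395,.1196]);save(cam('wrist'),'w2.png')"
```

```text
t 6.47 pos [ 0.5341 -0.3359  0.1747] turn [-0.0028 -0.0039 -0.0014] F [-0.2  0.1 -3.5] q [-0.72  0.23  1.73  0.    1.18 -0.8 ] open 0.593
shift [-0.0037  0.0016 -0.0033]
shift [-0.0002  0.0002  0.0584]
```

View pics/w2.png

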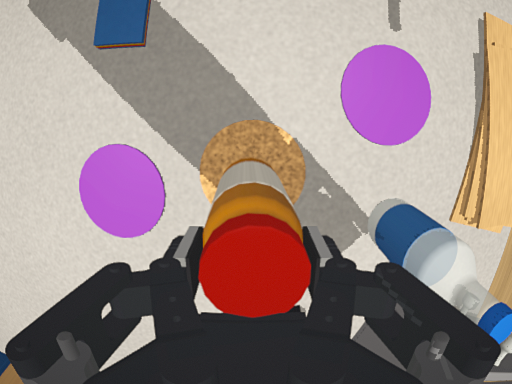

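The jar is held upright over the cork disc (252,165), and the bottle at (430,240) is clear. I'm lowering it now.

drive_tool --moves '[[[0.003,0.004,0],[-0.0035,0.0015,0.02],0.03],[[0,0,0],[0,0,0.02],0.03],[[0,0,0],[0,0,0.01],0.03],[[0,0,0],[0,0,0.003],0.03],[[0,0,0],[0,0,0],0.03]]'

```text
time: 7.15
eef_pos: [0.5369, -0.3405, 0.1242]
tcp_rot: [0.679, 0.734, 0.0, -0.002]
contact_force: [-0.5, -0.2, -4.0]
opening: 0.588
finger_force: 42.3
```

drive_tool --moves '[[[0.003,0,0],[0,0,0.002],0.03],[[0,0,0],[0,0,0.002],0.03],[[0,0,0],[0,0,0.001],0.03],[[0,0,0],[0,0,0],0.03]]'

```text
time: 7.65
eef_pos: [0.5367, -0.3404, 0.1192]
tcp_rot: [0.679, 0.734, -0.001, -0.004]
contact_force: [0.5, -0.8, -3.2]
opening: 0.593
finger_force: 42.2
```

drive_tool --moves '[[[-0.006,-0.006,0],[0,0,0.001],0.03],[[0,0,0],[0,0,0],0.03]]'

```text
time: 7.9
eef_pos: [0.5367, -0.3407, 0.1189]
tcp_rot: [0.679, 0.735, -0.001, 0.001]
contact_force: [-1.1, -0.4, -0.8]
opening: 0.588
finger_force: 42.7
```

```bash
python3 -c "
from h import *
go()"
```

```text
t 7.9 pos [ 0.5367 -0.3407  0.1189] turn [ 0.0001  0.0028 -0.0008] F [-1.1 -0.4 -0.8] q [-0.72  0.3   1.76 -0.    1.08 -0.8 ] open 0.588
```

Contact has begun, so I'm going down one more millimetre and then opening.

drive_tool --moves '[[[0,0,0],[0,0,0.0008],0.03],[[0,0,0],[0,0,0],0.03],[[0,0,0],[0,0,0],0.06],[[0,0,0],[0,0,0],0.085],[[0,0,0],[0,0,0],0.085]]'

```text
time: 8.52
eef_pos: [0.5369, -0.3402, 0.1172]
tcp_rot: [0.679, 0.735, -0.0, 0.001]
contact_force: [0.7, -0.9, -0.1]
opening: 0.992
finger_force: 0.0
```

drive_tool --moves '[[[0,0,0],[0,0,0],0.085],[[0,0,0],[0,0,0],0.085],[[0,0,0],[0,0,-0.02],0.085],[[0,0,0],[0,0,-0.03],0.085],[[0,0,0],[0,0,-0.05],0.085]]'

```text
time: 9.15
eef_pos: [0.536, -0.3395, 0.2178]
tcp_rot: [0.679, 0.734, -0.001, -0.001]
contact_force: [0.8, -0.6, -0.3]
opening: 0.994
finger_force: 0.0
```

drive_tool --moves '[[[0,0,0],[0,0,-0.05],0.085],[[0,0,0],[0,0,-0.05],0.085],[[0,0,0],[0,0,-0.03],0.085],[[0,0,0],[0,0,0],0.085]]'

```text
time: 9.65
eef_pos: [0.5377, -0.3407, 0.3532]
tcp_rot: [0.679, 0.735, -0.001, 0.005]
contact_force: [-1.1, 0.3, 0.2]
opening: 0.996
finger_force: 0.0
```

```bash
python3 -c "
from h import *
T=press(-.049,.042,.36);S=press(-.049,.042,.286)
go([.45,-.2,.36],T,S)
a=cam('scene');b=cam('top')
im=np.hstack([cv2.resize(np.array(a['image'])[140:384,60:380],(480,366)),cv2.resize(np.array(b['image'])[100:283,230:390],(320,366))]);cv2.imwrite('pics/p3.png',im[:,:,::-1])"
```

```text
t 9.65 pos [ 0.5377 -0.3407  0.3532] turn [ 0.0065  0.0087 -0.0009] F [-1.1  0.3  0.2] q [-0.72  0.13  1.52 -0.    1.48 -0.8 ] open 0.996
shift [ 0.1471 -0.0763 -0.0086]
shift [ 0.1908  0.1872 -0.0004]
shift [ 0.0006 -0.0005  0.074 ]
```

View pics/p3.png

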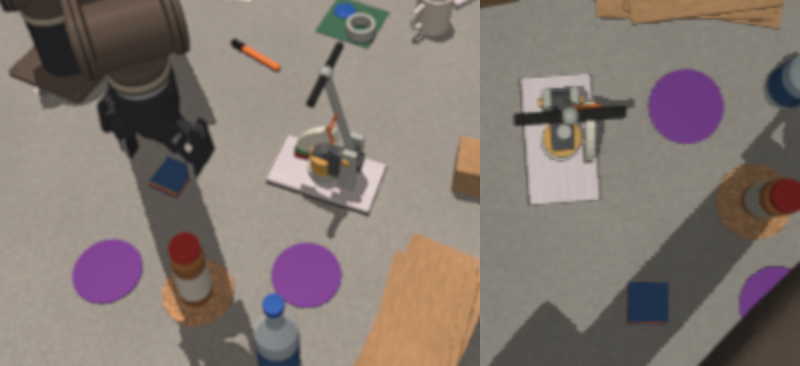

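The jar stands upright on the cork disc, well inside its rim: scene crop (190,270), disc centre (198,290). Next I go over the left half of the bar.

drive_tool --moves '[[[0.006,0.009,0],[0.042,0.014,-0.007],0.085],[[0,0,0],[0.042,0.014,0],0.085],[[0,0,0],[0.042,0.014,0],0.085],[[0,0,0],[0.042,0.014,0],0.085],[[0,0,0],[0.042,0.014,0],0.085]]'

```text
time: 10.38
eef_pos: [0.5893, -0.1233, 0.3522]
tcp_rot: [0.679, 0.734, -0.001, -0.007]
contact_force: [0.3, -0.6, -0.4]
opening: 0.997
finger_force: 0.0
```

drive_tool --moves '[[[0,0,0],[0.042,0.014,0],0.06],[[0,0,0],[0.042,0.014,0],0.06],[[0,0,0],[0.042,0.014,0],0.06],[[0,0,0],[0,0,0],0.06],[[0,0,0],[0,0,0],0.06]]'

```text
time: 11.0
eef_pos: [0.6212, 0.0037, 0.3537]
tcp_rot: [0.679, 0.735, -0.001, -0.006]
contact_force: [-0.0, -0.5, 0.1]
opening: 0.699
finger_force: 0.0
```

```bash
python3 -c "
from h import *
go(press(-.049,.042,.36),press(-.049,.042,.286));save(cam('wrist'),'w3.png')"
```

```text
t 11.0 pos [0.6212 0.0037 0.3537] turn [-0.0095 -0.0073 -0.0007] F [-0.  -0.5  0.1] q [-0.16  0.11  1.55  0.    1.5  -0.24] open 0.699
shift [ 0.0012  0.0003 -0.0063]
shift [-0.0005  0.0007  0.074 ]
```

View pics/w3.png

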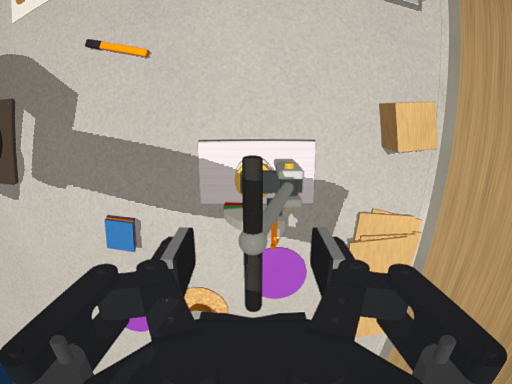

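The bar runs from (253,160) to (253,308), with the ball at (253,242), centred between the fingers at (180,255) and (327,255). I'll check by projection that the tool axis meets the upper (press +y) half.

```bash
python3 -c "
from h import *
c=cam('wrist');K=np.array([[c['fx'],0,c['cx']],[0,c['fy'],c['cy']],[0,0,1]])
X=np.array([press(-.049,y,.284) for y in(-.07,0,.042,.07)]+[[.6212,.0037,.284]])
P=(c['R']@X.T).T+c['t']; print(cv2.fisheye.projectPoints(P[:,None],np.zeros(3),np.zeros(3),K,np.zeros(4))[0][:,0].round(1))"
```

```text
[[253.5 309.9]
 [253.5 243.2]
 [253.5 194.5]
 [253.5 159. ]
 [253.  196. ]]
```

drive_tool --moves '[[[-0.009,-0.007,0],[0,0,0.02],0.06],[[0,0,0],[0,0,0.02],0.06],[[0,0,0],[0,0,0.02],0.06],[[0,0,0],[0,0,0.01],0.06],[[0,0,0],[0,0,0],0.06]]'

```text
time: 11.72
eef_pos: [0.6214, 0.004, 0.2844]
tcp_rot: [0.679, 0.734, 0.0, 0.0]
contact_force: [-0.2, -0.1, 1.0]
opening: 0.702
finger_force: 0.0
```

```bash
python3 -c "
from h import *
go(press(-.049,.042,.282))"
```

```text
t 11.72 pos [0.6214 0.004  0.2844] turn [ 0.0008 -0.0005 -0.0012] F [-0.2 -0.1  1. ] q [-0.16  0.13  1.65  0.    1.37 -0.24] open 0.702
shift [0.001  0.0001 0.0024]
```

drive_tool --moves '[[[0,0,0],[0,0,0.002],0.04],[[0,0,0],[0,0,0],0.02],[[0,0,0],[0,0,0],0.008],[[0,0,0],[0,0,0],0.008],[[0,0,0],[0,0,0],0.008]]' --grip_force 30

```text
time: 12.35
eef_pos: [0.6219, 0.0041, 0.284]
tcp_rot: [0.679, 0.734, 0.001, 0.001]
contact_force: [0.3, 0.2, 0.4]
opening: 0.092
finger_force: 0.0
```

drive_tool --moves '[[[0,0,0],[0,0,0],0.008],[[0,0,0],[0,0,0],0.008]]'

```text
time: 12.6
eef_pos: [0.6219, 0.004, 0.2838]
tcp_rot: [0.679, 0.734, 0.001, 0.001]
contact_force: [-0.3, -0.3, 0.1]
opening: 0.092
finger_force: 0.0
```

```bash
python3 -c "
from h import *
go()
E=1.309
prev=None
for v in np.arange(0,1.171,.09).tolist()+[1.175]:
    p=np.array([-.19*np.cos(E-v),.1+.19*np.sin(E-v)])
    if prev is not None: print(round(v,3),'dy',round(p[0]-prev[0],4),'dz',round(prev[1]-p[1],4),'tcp z',round(p[1]-.002,4))
    prev=p
"
```

```text
t 12.6 pos [0.6219 0.004  0.2838] turn [ 0.003  0.    -0.001] F [-0.3 -0.3  0.1] q [-0.16  0.13  1.65  0.    1.36 -0.24] open 0.092
0.09 dy -0.0163 dz 0.0052 tcp z 0.2764
0.18 dy -0.0158 dz 0.0066 tcp z 0.2698
0.27 dy -0.0151 dz 0.008 tcp z 0.2618
0.36 dy -0.0143 dz 0.0093 tcp z 0.2524
0.45 dy -0.0134 dz 0.0106 tcp z 0.2419
0.54 dy -0.0124 dz 0.0117 tcp z 0.2301
0.63 dy -0.0113 dz 0.0128 tcp z 0.2173
0.72 dy -0.0101 dz 0.0138 tcp z 0.2036
0.81 dy -0.0088 dz 0.0146 tcp z 0.1889
0.9 dy -0.0075 dz 0.0154 tcp z 0.1736
0.99 dy -0.0061 dz 0.016 tcp z 0.1576
1.08 dy -0.0046 dz 0.0165 tcp z 0.1411
1.17 dy -0.0031 dz 0.0168 tcp z 0.1243
1.175 dy -0.0001 dz 0.0009 tcp z 0.1234
```

The fingers closed to 8 mm with no force, so the bar isn't between the pads. I'll look.

```bash
python3 -c "
from h import *
w=cam('wrist');a=cam('scene')
im=np.hstack([cv2.resize(np.array(w['image'])[100:330,130:380],(435,400)),cv2.resize(np.array(a['image'])[130:290,190:336],(365,400))]);cv2.imwrite('pics/p4.png',im[:,:,::-1])"
```

```text
(no output)
```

View pics/p4.png

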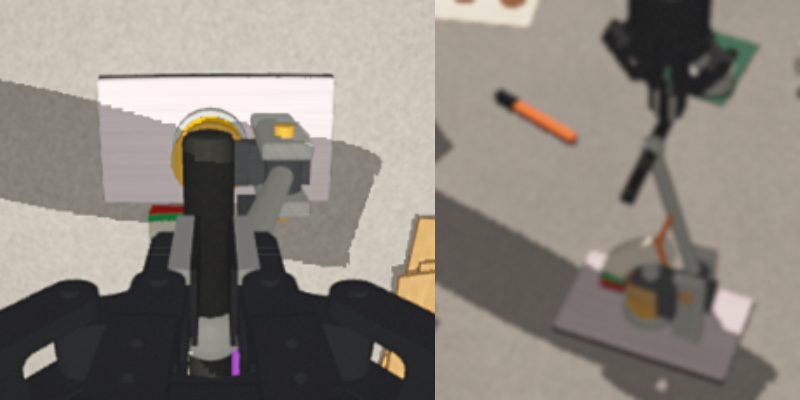

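The bar does lie between the pads (wrist crop, bar at x about 208, pads at 183 and 243). The fingers simply weren't closed far enough: the 54 mm jar read 50 mm, so the reading is low. I'll close fully.

drive_tool --moves '[[[0,0,0],[0,0,0],0.0],[[0,0,0],[0,0,0],0.0],[[0,0,0],[0,0,0],0.0]]' --grip_force 40

```text
time: 13.08
eef_pos: [0.6219, 0.004, 0.2838]
tcp_rot: [0.679, 0.734, 0.001, 0.001]
contact_force: [0.5, 0.1, -0.5]
opening: 0.001
finger_force: 0.0
```

```bash
python3 -c "
from h import *
go()
c=cam('wrist');K=np.array([[c['fx'],0,c['cx']],[0,c['fy'],c['cy']],[0,0,1]])
print('cam',-c['R'].T@c['t'])
def pr(X):
    P=(c['R']@np.array(X).T).T+c['t']; return cv2.fisheye.projectPoints(P[:,None],np.zeros(3),np.zeros(3),K,np.zeros(4))[0][:,0].round(1)
for v in (0,.1,.2,.3,.5):
    e=1.309-v; x=-.19*np.cos(e);z=.1+.19*np.sin(e)
    print(v,z,pr([press(x,0,z),press(x,.07,z)]).tolist())
print('tip',pr([[.6219,.004,.284],[.6219,.004,.267]]))
g=cv2.cvtColor(np.array(c['image']),cv2.COLOR_RGB2GRAY)
print(g[180,225:275].tolist());print(g[120:330:4,251].tolist())
"
```

```text
t 13.07 pos [0.6219 0.004  0.2838] turn [ 0.003 -0.    -0.001] F [ 0.5  0.1 -0.5] q [-0.16  0.13  1.65  0.    1.36 -0.24] open 0.001
cam [0.61626758 0.07087743 0.43620561]
0 0.28352605752084076 [[251.5, 292.2], [251.3, 181.8]]
0.1 0.2776998777365779 [[223.1, 286.7], [218.5, 179.3]]
0.2 0.27009817951374104 [[198.1, 279.7], [190.3, 176.3]]
0.3 0.2607969165081855 [[177.0, 271.6], [167.5, 173.2]]
0.5 0.23748348964262453 [[147.4, 254.5], [136.9, 166.7]]
tip [[252.3 232.5]
 [252.2 221.3]]
[165, 165, 166, 166, 152, 148, 118, 116, 134, 131, 50, 35, 47, 51, 57, 57, 59, 60, 57, 56, 56, 55, 54, 56, 56, 54, 54, 54, 55, 54, 54, 55, 54, 53, 53, 49, 47, 39, 34, 71, 92, 94, 92, 72, 58, 57, 58, 61, 66, 62]
[200, 191, 197, 199, 194, 201, 179, 244, 244, 245, 240, 230, 137, 140, 33, 54, 61, 62, 55, 38, 38, 38, 40, 38, 37, 37, 31, 27, 28, 28, 30, 30, 29, 29, 42, 43, 41, 42, 42, 42, 43, 42, 42, 43, 43, 140, 138, 32, 35, 60, 34, 35, 33]
```

```bash
python3 -c "
from h import *
w=cam('wrist');a=cam('scene')
im=np.hstack([cv2.resize(np.array(w['image'])[150:350,180:330],(450,600),interpolation=cv2.INTER_CUBIC),cv2.resize(np.array(a['image'])[120:260,240:322],(350,600),interpolation=cv2.INTER_CUBIC)]);cv2.imwrite('pics/p5.png',im[:,:,::-1])"
```

```text
(no output)
```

View pics/p5.png

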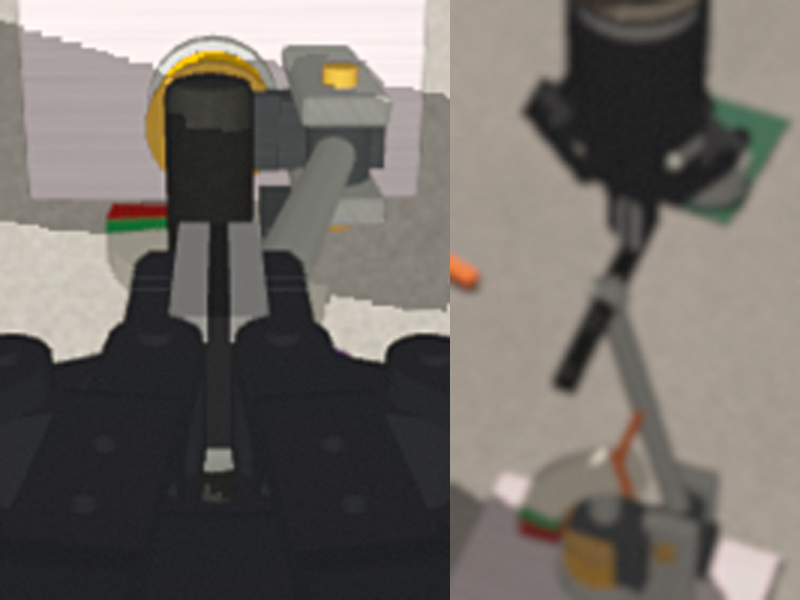

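In the wrist crop the shut pads lie over the bar (tips at crop row 222), so they closed above it. I'll open, go about 20 mm lower (the gripper body still clears the bar) and close again.

drive_tool --moves '[[[0,0,0],[0,0,0],0.06],[[0,0,0],[0,0,0],0.06],[[0,0,0],[0,0,0],0.06],[[0,0,0],[0,0,0],0.06],[[0,0,0],[0,0,0.01],0.06]]' --grip_force 30

```text
time: 13.85
eef_pos: [0.6225, 0.004, 0.2746]
tcp_rot: [0.679, 0.734, 0.002, 0.002]
contact_force: [0.3, 0.5, 0.7]
opening: 0.703
finger_force: 0.0
```

drive_tool --moves '[[[0,0,0],[0,0,0.01],0.06],[[0,0,0],[0,0,0],0.03],[[0,0,0],[0,0,0],0.0],[[0,0,0],[0,0,0],0.0],[[0,0,0],[0,0,0],0.0]]'

```text
time: 14.48
eef_pos: [0.6203, 0.0039, 0.264]
tcp_rot: [0.678, 0.735, -0.001, -0.001]
contact_force: [-5.4, -0.1, 2.2]
opening: 0.173
finger_force: 29.7
```

drive_tool --moves '[[[0,0,0],[0,0,0],0.0],[[0,0,0],[0,0,0],0.0]]'

```text
time: 14.72
eef_pos: [0.6204, 0.0039, 0.2641]
tcp_rot: [0.678, 0.735, -0.001, -0.001]
contact_force: [-4.8, -1.4, 1.3]
opening: 0.171
finger_force: 29.7
```

The bar is gripped: opening 0.171, 30 N. Next I follow the arc.

drive_tool --moves '[[[0,0,0],[0,-0.0163,0.0052],0.0],[[0,0,0],[0,-0.0158,0.0066],0.0],[[0,0,0],[0,-0.0151,0.008],0.0],[[0,0,0],[0,0,0],0.0]]'

```text
time: 15.22
eef_pos: [0.5764, 0.0001, 0.2464]
tcp_rot: [0.679, 0.734, 0.003, 0.004]
contact_force: [2.9, -0.2, 4.2]
opening: 0.172
finger_force: 30.6
```

```bash
cat >> h.py <<'E'
def lev(dz=.020):
    s=ctrl.get_state();v=np.array(s['eef_pos'])-O;x=v@EX;z=v[2]+dz
    print('t',round(s['time'],2),'bar x,z',x.round(4),z.round(4),'r',np.hypot(x,z-.1).round(4),'value',round(1.309-np.arctan2(z-.1,-x),3),'F',np.round(s['contact_force'],1),'open',round(s['opening'],3))
E
python3 -c "
from h import *
lev();go()"
```

```text
t 15.22 bar x,z -0.0944 0.2664 r 0.1913 value 0.254 F [ 2.9 -0.2  4.2] open 0.172
t 15.22 pos [5.764e-01 1.000e-04 2.464e-01] turn [ 0.0094  0.0014 -0.0009] F [ 2.9 -0.2  4.2] q [-0.18  0.05  1.8   0.    1.28 -0.26] open 0.172
```

Tracking well.

drive_tool --moves '[[[0,0,0],[0,-0.0143,0.0093],0.0],[[0,0,0],[0,-0.0134,0.0106],0.0],[[0,0,0],[0,-0.0124,0.0117],0.0],[[0,0,0],[0,-0.0113,0.0128],0.0],[[0,0,0],[0,0,0],0.0]]'

```text
time: 15.85
eef_pos: [0.5255, -0.0043, 0.2016]
tcp_rot: [0.679, 0.734, 0.002, 0.003]
contact_force: [0.3, -0.2, 7.1]
opening: 0.172
finger_force: 32.8
```

drive_tool --moves '[[[0,0,0],[0,-0.0101,0.0138],0.0],[[0,0,0],[0,-0.0088,0.0146],0.0],[[0,0,0],[0,-0.0075,0.0154],0.0],[[0,0,0],[0,0,0],0.0]]'

```text
time: 16.35
eef_pos: [0.4983, -0.0067, 0.1573]
tcp_rot: [0.678, 0.735, 0.001, 0.002]
contact_force: [-2.3, -1.2, 10.1]
opening: 0.173
finger_force: 34.6
```

```bash
python3 -c "
from h import *
lev();go()"
```

```text
t 16.35 bar x,z -0.1727 0.1773 r 0.1892 value 0.888 F [-2.3 -1.2 10.1] open 0.173
t 16.35 pos [ 0.4983 -0.0067  0.1573] turn [ 0.0037  0.0021 -0.0005] F [-2.3 -1.2 10.1] q [-0.22 -0.05  2.06 -0.    1.12 -0.3 ] open 0.173
```

drive_tool --moves '[[[0,0,0],[0,-0.0061,0.0145],0.0],[[0,0,0],[0,-0.0047,0.0145],0.0],[[0,0,0],[0,-0.0034,0.0145],0.0],[[0,0,0],[0,0,0],0.0],[[0,0,0],[0,0,0],0.0]]'

```text
time: 16.98
eef_pos: [0.4843, -0.0078, 0.114]
tcp_rot: [0.678, 0.735, 0.0, 0.001]
contact_force: [-3.9, -2.6, 9.5]
opening: 0.168
finger_force: 36.0
```

```bash
python3 -c "
from h import *
lev()
w=cam('wrist');a=cam('scene')
im=np.hstack([cv2.resize(np.array(w['image'])[130:330,180:330],(450,600),interpolation=cv2.INTER_CUBIC),cv2.resize(np.array(a['image'])[205:275,230:271],(350,600),interpolation=cv2.INTER_CUBIC)]);cv2.imwrite('pics/p6.png',im[:,:,::-1]);save(a,'s6.png');save(w,'w6.png')"
```

```text
t 16.98 bar x,z -0.1867 0.134 r 0.1898 value 1.129 F [-3.9 -2.6  9.5] open 0.168
```

drive_tool --moves '[[[0,0,0],[0,-0.001,0.007],0.0],[[0,0,0],[0,0,0],0.0],[[0,0,0],[0,0,0],0.0]]' --grip_force 40

```text
time: 17.45
eef_pos: [0.483, -0.008, 0.1069]
tcp_rot: [0.678, 0.735, -0.0, 0.001]
contact_force: [-5.5, -2.8, 9.6]
opening: 0.169
finger_force: 39.3
```

```bash
python3 -c "
from h import *
lev()
w=cam('wrist');a=cam('scene');print(proj(a,press(-.08,-.034,.11)))
im=np.hstack([cv2.resize(np.array(w['image'])[110:350,180:340],(400,600),interpolation=cv2.INTER_CUBIC),cv2.resize(np.array(a['image'])[185:305,220:300],(400,600),interpolation=cv2.INTER_CUBIC)]);cv2.imwrite('pics/p7.png',im[:,:,::-1])"
```

```text
t 17.45 bar x,z -0.1881 0.1269 r 0.19 value 1.167 F [-5.5 -2.8  9.6] open 0.169
(np.float64(260.1532832071428), np.float64(239.21398186435667))
```

View pics/p7.png

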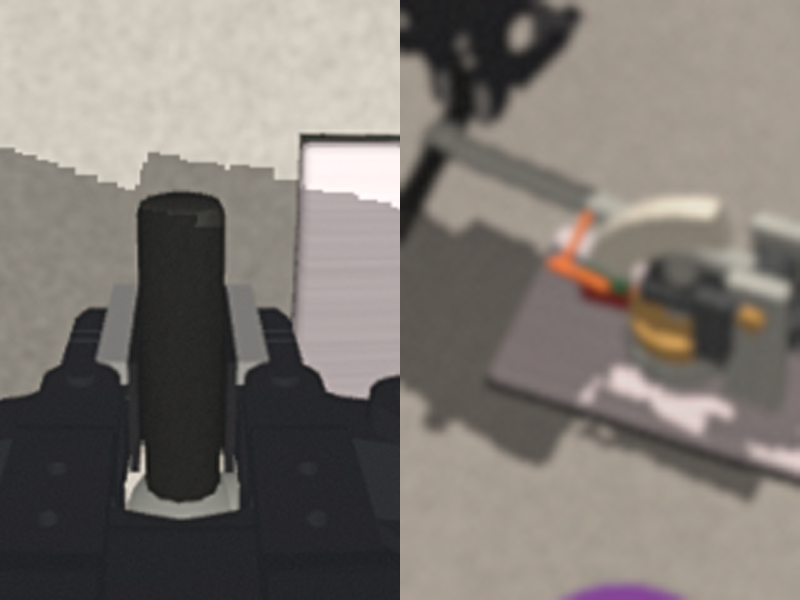

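The orange pointer (arm at crop (575,272)) lies over the green, with the red (600,297) just below it. The bar is firmly between the pads, and the computed value is 1.167. I'll check that it holds steady, then hand in.

drive_tool --moves '[[[0,0,0],[0,0,0],0.0],[[0,0,0],[0,0,0],0.0],[[0,0,0],[0,0,0],0.0],[[0,0,0],[0,0,0],0.0]]'

```text
time: 18.05
eef_pos: [0.483, -0.0079, 0.107]
tcp_rot: [0.678, 0.735, -0.0, 0.001]
contact_force: [-4.9, -2.3, 10.1]
opening: 0.171
finger_force: 39.3
```

```bash
python3 -c "
from h import *
lev();print(ctrl.sign_off())"
```

```text
t 18.05 bar x,z -0.1881 0.127 r 0.19 value 1.167 F [-4.9 -2.3 10.1] open 0.171
the job is handed in; nothing more can be done
None
```

I stood the jar upright on the cork coaster and let go of it, then brought the lever down to about 1.167 (mid-green) and handed the job in at about 18 s, still holding the lever there; the hand-in gave no verdict.

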